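Plug the air lance into its push-fit port and turn the air on

TASK

Take the air lance out of its stand and push its tube straight down into the open push-fit port of the manifold: carry on through the drag of the seal until it bottoms, and press it firmly home there without forcing it. Then let go of the lance and swing the valve lever fully over to its other side to turn the air on. Leave the jar, the mallet and the bin where they are.

Things in the scene. Friction and masses are not known exactly. Their poses are not given: they have to be found in the camera images.
- lance: The loose air lance, about 0.11 kg, 158 mm long: a rigid alloy tube 16 mm in diameter, its foot chamfered over 4 mm, then a square black grip block, then a brass nozzle 18 mm high, 16 mm wide. Origin at the centre of the tube's foot, z along the tube to the nozzle, 95 mm of tube below the block. It starts upright in the stand, foot 15 mm above the table.
- lance_grip (a point): Centre of the lance's grip block, 117.5 mm above its foot: 22 x 22 mm and 45 mm high, faces square to the lance's x and y.
- stand: Fixed grey storage block, 70 x 70 mm and 60 mm high, with an upright hole 45 mm deep in its top in which the lance stands loosely (0.7 mm play all round). Origin at the centre of its underside, z up.
- manifold: Fixed alloy bar 90 (x) x 190 (y) x 30 mm high. On it in a row along y: at y = -60 mm the open push-fit port, a black block 46 x 46 mm, 62 mm high, with an upright bore; at y = 0 a brass blanking plug 20 mm high (leave it); at y = 62 mm the valve with its lever. Origin at the centre of its underside, z up.
- port_mouth (a point): Centre of the port's bore at the rim, 92 mm above the table; axes as the manifold's, z up and out of the bore. The bore is 18 mm wide and chamfered 3 mm at the rim. The rigid inner stop on which the tube bottoms lies 34 to 54 mm below the rim: the depth differs each time, cannot be seen and must be felt.
- port_seal (a point): Centre of the seal inside the bore, 18 mm below the rim: its sprung lips meet the foot about there, resist with 5 to 20 N over 3 mm, then drag on the sliding tube with up to 13 N, fading in a pause. On the stop the force rises and stays: held at 15 to 25 N the tube is firmly home; over 35 N harms the fitting. The seal keeps the lance standing when let go.
- insert: The metal insert inside the port, on its axis, that carries the inner stop; only its thin edge shows round the foot of the black block. Origin at the bottom of the block, 62 mm below the rim: it tells nothing of how high the stop is set.
- valve (a joint): Angle in rad of the valve lever about the manifold's y axis: 0 leans 0.5 rad to the manifold's -x side (shut), 1.0 leans 0.5 rad to its +x side (air on), an end stop at each. It starts near 0, swings lightly (about 1 N at the knob) and stays where it is left.
- valve_tip (a point): Centre of the lever's black ball knob, 26 mm in diameter, on a steel rod 10 mm thick. The lever pivots 80 mm from here, at manifold x = 0, y = 62, z = 52 mm, on a block 70 x 50 mm that reaches up to z = 55 mm, with a drum 26 mm in diameter round the pivot up to z = 65 mm.
- jar: Bystander: glass jar with a black lid, 72 mm wide, 130 mm high. Origin at the centre of its underside.
- mallet: Bystander: lying mallet, black rubber head 64 mm in diameter and 90 mm long, wooden handle about 250 mm long and 25 mm thick along -x. Origin under the middle of its head.
- red_bin: Bystander: small open red bin 100 x 130 x 60 mm. Origin at the centre of its underside.
Not all that is in view belongs to the job. What is meant by the lance is not purple, and is the smaller of those in its own colour.

How it is judged (in metres and radians):
On the way, in this order (a step that is already met when the one before it is completed fails the run):
1. the lance is drawn clear of the stand (z of lance in the frame of stand above 0.065 m), for 0.1 s.
2. the tube is through the seal, over 33 mm deep in the port, and pressed on the inner stop with over 8 N (z of lance in the frame of port_mouth below -0.033 m and horizontal distance between lance and port_mouth below 0.004 m and contact force between lance and insert above 8 N), for 0.2 s.
3. the lever is over (past 0.85 rad) with the lance home and let go (value of joint valve above 0.85 rad and z of lance in the frame of port_mouth below -0.033 m and contact force between the fingers and lance below 0.1 N), for 0.2 s.
At the end, for the whole second after the job is handed in: The lance stands upright in the port (within 0.08 rad, foot within 4 mm of the bore's axis), at rest, its foot more than 33 mm below the rim; the valve lever is past 0.85 rad. On the way it was pressed on the inner stop with over 8 N and never over 42 N (the drag of the seal not counted) (z of lance in the frame of port_mouth below -0.033 m and horizontal distance between lance and port_mouth below 0.004 m and angle between lance's own z axis and vertical below 0.08 rad and linear speed of lance below 0.02 m/s and value of joint valve above 0.85 rad); the robot touches nothing.
It fails at once if the lance is forced onto the inner stop with over 42 N (contact force between lance and insert above 42 N).
It fails at once if the lance is forced against the port or manifold with over 42 N, the drag of the seal not counted (contact force between lance and manifold above 42 N).
It fails at once if the jar is moved by over 30 mm (distance of jar from where it was at the start of the episode above 0.03 m).
It fails at once if the mallet is moved by over 30 mm (distance of mallet from where it was at the start of the episode above 0.03 m).
It fails at once if the red bin is moved by over 30 mm (distance of red_bin from where it was at the start of the episode above 0.03 m).
It also fails if it takes over 61 s, if anything falls off the work surface, if the arm or the gripper's body presses on something with over 40 N, if the wrist force passes 120 N, or if a joint passes its speed limit or range.

ROBOT

A 6-joint arm with a two-finger parallel gripper is mounted at the origin on the work surface. World frame = base frame: x ahead of the robot, y to its left, z up, the work surface at z = 0. Lengths are in m, angles in degrees, forces in N, time in s.
With the tool pointing down it reaches from about 0.325 to 0.85 m from the base axis. Payload 4.4 kg.
Tool frame: the origin (TCP) lies midway between the tips of the shut fingers; the grasp point (between the pads) lies 19 mm behind it; z points along the fingers, y is the line along which they close (so a half turn about z gives the same grasp; the last joint's range is limited). The gripper opens to 94 mm and grips with 3 to 60 N. Pads are 16 mm wide; open, the fingers measure 119 mm over their backs; the gripper's body (75 mm by 177 mm) begins 78 mm behind the grasp point.
Start: joints at [-77.836, 11.837, 88.321, -0, 79.842, -8.623], TCP at [0.204, -0.538, 0.205] pointing down, gripper open.
Joint ranges: [-156.59, 156.59], [-49.26, 127.26], [12.9, 141.05], [-63.56, 243.56], [4.71, 150.69], [-161.64, 161.64]. Speed limits (degrees/s): [159.86, 159.86, 180, 180, 180, 180].

INTERFACE

Orientations are given as a 3x3 rotation matrix whose columns are the frame's x, y, z axes.
In Python, from rig import sensors, vision, ticket, spotter gives the robot as it stands.
- The arm moves only by the shell command python3 -m inch 'ROWS'. ROWS is JSON, a list of rows, each a list of 3 entries, a list of its own where there are three numbers: the closure, from -1 (fully open) to 1 (shut), so that 0 is half open, then the shift along the tool's x, y, z in cm, then the turn about the tool's z in degrees. A call has 1 to 5 rows; each row is the pose to reach, as a shift and turn from the pose commanded when the call began, along the tool's axes at that moment; what a row does not reach only later rows make up. A row lasts 1/10 s, in which the tool goes at most 50 mm and 8.59 degrees, less where a joint would pass 70% of its speed; a pose out of reach is approached as far as the arm can. A call with a gripper value outside its range is refused whole. The fingers move at their own pace and stop on an object; the grip force is fixed at half the most. Time passes only in rows, so rows that repeat a pose let the fingers close. It gives the time, the measured TCP pose, the force, the opening and the grip force at its end, in the units of the state.
- sensors.read_state(): the state, without advancing time (a new reading comes with each control period).
- vision.snapshot(name): name is "scene" or "side" or "wrist"; returns a dict with "pixels" (480x640x3 uint8, blue, green, red), "range_z" (480x640 float32, m along the optical axis (not along the pixel's ray), 0 where there is no reading), "fx", "fy", "cx", "cy" (pixels), "xyz" and "rotation" of the camera in the world; the wrist camera has in their place "tool_from_camera" (4x4, takes a point from camera to tool coordinates, whose origin is the TCP and whose axes are the flange's). Camera axes: x right, y down, z forward; pixel columns grow to the right and rows downward; lengths in m; the calibration is good to about 2 mm. A picture is of the moment at which its call begins: read the wrist's pose just before it.
- ticket.finish_job(): hands the job in; it is judged then, once.
Trained networks look in the newest picture that a camera, given by its name, has taken for a name from the list of things; names that differ only in an ending like _2 or _b are one class to them, and where a whole thing is asked for, a point or a joint stands for the part that bears it (a point fixed in the world has none). Each returns a list of dicts, best first, with "score" (0 to 1); they miss things now and then, are a little off and sometimes report something else, mostly with a low value. They report only what shows in the picture. A call takes as long as a camera call. They do not tell look-alikes from the thing itself.
- spotter.recognise(camera, query): "rect" ([left, top, width, height] in pixels, round what is visible of it).
The state is a dict: "clock": time; "joint_positions": joint angles; "qvel": joint speeds; "tau": joint torques, N m; "tool_pos": TCP position; "tcp_rot": TCP orientation; "wrist_force": force on the tool from outside, world axes, zero at the start; "moment": the same for the moment, N m; "gripper_width": finger opening in m; "gripper_force": force on a finger pad.
Only numpy, scipy, OpenCV 4.12 (cv2) and the standard library are available. Lean on these libraries where they do the work, as an engineer would, in place of code of your own. Each camera call takes 0.05 s, during which the arm holds its last target. There are 200 camera calls.

## Working session

There is one attempt and no reset: what is moved stays moved. The work goes in short steps, Python scripts to look and compute and a shell command to move; the robot and the scene stay as the last step left them, time stands still between calls to the robot, and variables do not carry over. Pictures are saved under pics/ and viewed, at most 10 in all, crops included, and the job is handed in when it is done.

```bash
mkdir -p pics; cat > h.py <<'E'
import numpy as np, cv2
from rig import sensors, vision, ticket, spotter
def world(s,st=None):
    d=s["range_z"]; v,u=np.mgrid[0:480,0:640]
    P=np.stack([(u-s["cx"])/s["fx"]*d,(v-s["cy"])/s["fy"]*d,d],-1)
    if "tool_from_camera" in s:
        T=np.array(s["tool_from_camera"]);P=P@T[:3,:3].T+T[:3,3]
        return P@np.array(st["tcp_rot"]).T+np.array(st["tool_pos"])
    return P@np.array(s["rotation"]).T+np.array(s["xyz"])
E
python3 - <<'E'
from h import *
st=sensors.read_state();print(st)
for c in("scene","side"):
    s=vision.snapshot(c);cv2.imwrite(f"pics/{c}0.png",s["pixels"]);np.savez(f"{c}0.npz",W=world(s),px=s["pixels"])
    W=world(s);print(c,s["xyz"])
    for q in("lance","stand","manifold","valve_tip","jar","mallet","red_bin"):
        for r in spotter.recognise(c,q)[:4]:
            l,t,w,h=map(int,r["rect"]);p=W[t+h//2,l+w//2]
            print(q,round(r["score"],2),[l,t,w,h],p.round(3))
E
```

```text
{'clock': 0.0, 'joint_positions': array([-7.78363992e+01,  1.18830763e+01,  8.84030759e+01,  1.85732322e-04,
        7.98402946e+01, -8.62233946e+00]), 'qvel': array([-0.0141615 , -0.06866213,  0.01069905,  0.10045421,  0.04707372,
        0.02206674]), 'tau': array([ 9.83963182e-04, -3.70885348e+01, -2.81411272e+01,  6.98964251e-02,
        3.62300500e-02, -1.90562282e-04]), 'tool_pos': array([ 0.2038834 , -0.53679673,  0.20431669]), 'tcp_rot': array([[ 9.34913069e-01,  3.54876514e-01, -4.61885732e-04],
       [ 3.54876657e-01, -9.34910638e-01,  2.15803964e-03],
       [ 3.34015700e-04, -2.18149193e-03, -9.99997565e-01]]), 'wrist_force': array([-0.32134862, -0.24472542,  0.82056431]), 'moment': array([ 0.01345288, -0.04768899, -0.01514262]), 'gripper_force': 0.0, 'gripper_width': 0.0937785213690145}
scene [ 0.94612975 -0.45857327  0.48581364]
lance 0.91 [188, 255, 26, 74] [ 0.556 -0.205  0.122]
lance 0.9 [154, 200, 39, 114] [ 0.453 -0.173  0.116]
lance 0.77 [274, 259, 21, 94] [ 0.64  -0.139  0.097]
stand 0.6 [171, 307, 74, 72] [ 0.58  -0.224  0.06 ]
manifold 0.89 [314, 165, 71, 106]
[... 159 characters left out ...]
 [ 0.762 -0.063  0.101]
mallet 0.57 [413, 216, 77, 76] [0.751 0.165 0.061]
mallet 0.5 [315, 165, 68, 102] [0.567 0.121 0.092]
red_bin 0.74 [256, 352, 139, 127] [ 0.743 -0.184  0.003]
side [0.30602451 0.48232574 0.67767758]
lance 0.94 [423, 190, 37, 95] [ 0.448 -0.155  0.118]
lance 0.86 [389, 179, 19, 51] [ 0.54  -0.187  0.127]
lance 0.68 [329, 192, 17, 65] [ 0.62  -0.116  0.096]
stand 0.61 [364, 216, 49, 50] [ 0.54  -0.162  0.059]
manifold 0.71 [231, 321, 98, 158] [0.5   0.234 0.135]
valve_tip 0.61 [267, 394, 30, 37] [0.492 0.243 0.129]
jar 0.56 [229, 200, 45, 78] [ 0.723 -0.004  0.098]
mallet 0.79 [53, 295, 165, 183] [0.726 0.276 0.03 ]
red_bin 0.57 [259, 165, 77, 71] [ 0.781 -0.233  0.005]
```

View pics/scene0.png

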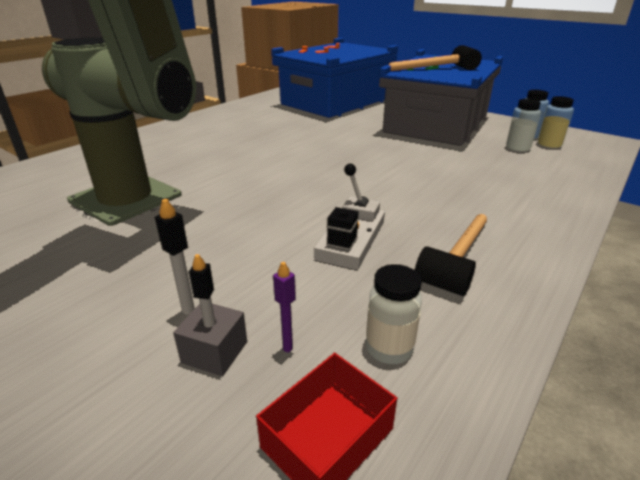

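View pics/side0.png

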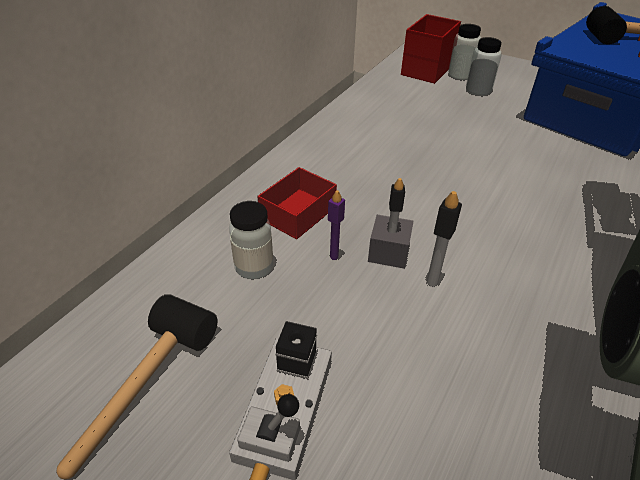

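The scene picture shows the target lance in the grey stand at (203,290). The larger black one is at (173,255) and the purple one at (285,305). The manifold port is at (343,227) and the knob at (350,170). The side picture has the lance at (397,200), the port at (297,340) and the knob at (288,405). Next I measure these.

```bash
python3 - <<'E'
from h import *
D={c:np.load(f"{c}0.npz") for c in("scene","side")}
W={c:D[c]["W"].reshape(-1,3) for c in D}; px={c:D[c]["px"].reshape(-1,3).astype(int) for c in D}
def rect(P):
    (c,s,a)=cv2.minAreaRect((P[:,:2]*1000).astype(np.float32));return np.round(c,1),np.round(s,1),round(a,1)
for c in D:
    w,q=W[c],px[c]
    def sel(cx,cy,r,z0,z1): return w[(np.hypot(w[:,0]-cx,w[:,1]-cy)<r)&(w[:,2]>z0)&(w[:,2]<z1)]
    print(c)
    P=sel(.555,-.2,.06,.056,.064);print("stand top",len(P),rect(P))
    for z0,z1 in((.075,.105),(.115,.15),(.16,.18)):
        P=sel(.555,-.2,.05,z0,z1);print("lance",z0,len(P),P.mean(0).round(4),rect(P))
    for z0,z1 in((.024,.034),(.088,.096),(.05,.058)):
        P=sel(.53,.17,.16,z0,z1);print("man",z0,len(P),P.mean(0).round(4),rect(P))
    P=sel(.5,.235,.07,.105,.16);print("knob",len(P),P.mean(0).round(4),P.min(0).round(3),P.max(0).round(3))
print(D["side"]["W"][470,260], D["side"]["W"][460,262])
E
```

```text
scene
stand top 1681 (array([ 549.7, -197.1]), array([71.3, 71.6]), 17.0)
lance 0.075 201 [ 0.5543 -0.2004  0.0901] (array([ 553.1, -199.1]), array([15.9, 10. ]), 60.6)
lance 0.115 480 [ 0.5563 -0.2018  0.1328] (array([ 556.3, -199.4]), array([29.6, 16.7]), 71.6)
lance 0.16 124 [ 0.5526 -0.1991  0.1666] (array([ 551.6, -197.9]), array([11.4, 13.6]), 0.7)
man 0.024 1026 [0.5633 0.1447 0.0299] (array([537.8, 175.3]), array([ 90.3, 191.3]), 16.1)
man 0.088 359 [0.5526 0.1227 0.0919] (array([539.9, 166.7]), array([ 46.7, 148.1]), 16.0)
man 0.05 457 [0.5348 0.1982 0.0546] (array([537. , 178.3]), array([ 69.2, 172.4]), 15.9)
knob 152 [0.498  0.2238 0.1275] [0.485 0.214 0.106] [0.506 0.237 0.141]
side
stand top 892 (array([ 547.9, -195.6]), array([69.9, 74.3]), 16.9)
lance 0.075 110 [ 0.546  -0.1906  0.0898] (array([ 546.1, -191.7]), array([16. , 11.3]), 24.4)
lance 0.115 223 [ 0.5446 -0.187   0.133 ] (array([ 549.1, -188.7]), array([16.3, 29.7]), 79.5)
lance 0.16 59 [ 0.547  -0.1931  0.1658] (array([ 547.4, -193.8]), array([15.2, 10.3]), 12.9)
man 0.024 3929 [0.5289 0.1842 0.0288] (array([532.9, 188.6]), array([ 90.5, 211.2]), 15.8)
man 0.088 818 [0.5503 0.1255 0.0907] (array([538.3, 170.5]), array([ 46.5, 151.1]), 16.0)
man 0.05 1670 [0.5188 0.2336 0.0537] (array([535.3, 182.5]), array([ 70.2, 167.3]), 16.5)
knob 403 [0.4899 0.2336 0.1325] [0.479 0.219 0.105] [0.504 0.244 0.14 ]
[0.50611137 0.27758978 0.0244391 ] [0.50988353 0.26750798 0.02937349]
```

```bash
python3 -m inch '[[-1,[4,-2,-5],0],[-1,[8,-3.5,-8],0],[-1,[12,-5.5,-10],0],[-1,[16.5,-7.3,-10],0],[-1,[21,-9.2,-10],0]]'; python3 -m inch '[[-1,[4.5,-2,0],0],[-1,[9,-4,0],0],[-1,[13.5,-6,0],0],[-1,[18,-8,0],0],[-1,[18,-8,0],0]]'; python3 - <<'E'
from h import *
st=sensors.read_state()
s=vision.snapshot("wrist");cv2.imwrite("pics/w0.png",s["pixels"]);print(s["tool_from_camera"],st["tool_pos"],st["tcp_rot"])
W=world(s,st);np.savez("w0.npz",W=W,px=s["pixels"]);w=W.reshape(-1,3)
for n,z0,z1 in(("stand",.055,.065),("block",.145,.157),("noz",.16,.18)):
    P=w[(np.hypot(w[:,0]-.55,w[:,1]+.197)<.06)&(w[:,2]>z0)&(w[:,2]<z1)]
    if len(P)>5: print(n,len(P),P.mean(0).round(4),cv2.minAreaRect((P[:,:2]*1000).astype(np.float32)))
E
```

```text
clock: 1.3
tool_pos: [0.3597, -0.3857, 0.3074]
tcp_rot: [[0.935, 0.354, 0.003], [0.354, -0.935, -0.004], [0.001, 0.004, -1.0]]
wrist_force: [-0.1, -0.3, -1.2]
gripper_width: 0.0938
gripper_force: 0.0
clock: 1.8
tool_pos: [0.5014, -0.2427, 0.305]
tcp_rot: [[0.932, 0.362, 0.002], [0.362, -0.932, 0.002], [0.002, -0.001, -1.0]]
wrist_force: [0.5, -1.2, -0.7]
gripper_width: 0.0941
gripper_force: 0.0
[[ 6.43251451e-04 -9.61490270e-01 -2.74838221e-01  7.96449439e-02]
 [ 9.99999715e-01  5.09790233e-04  5.57029216e-04  1.00220536e-03]
 [-3.95468331e-04 -2.74838501e-01  9.61490323e-01 -1.78598916e-01]
 [ 0.00000000e+00  0.00000000e+00  0.00000000e+00  1.00000000e+00]] [ 0.50139282 -0.24271163  0.30500988] [[ 0.93206945  0.3622763   0.00155679]
 [ 0.36227335 -0.93206998  0.00189124]
 [ 0.00213618 -0.00119878 -0.999997  ]]
stand 2647 [ 0.5507 -0.1981  0.0594] ((548.3706665039062, -197.52334594726562), (70.0291748046875, 70.01277160644531), 16.87411880493164)
block 302 [ 0.5493 -0.198   0.1538] ((548.3667602539062, -197.54737854003906), (22.03786849975586, 22.021713256835938), 28.25423240661621)
noz 213 [ 0.5489 -0.1979  0.1667] ((548.3117065429688, -197.5546875), (15.22461986541748, 14.578686714172363), 2.515109062194824)
```

View pics/w0.png

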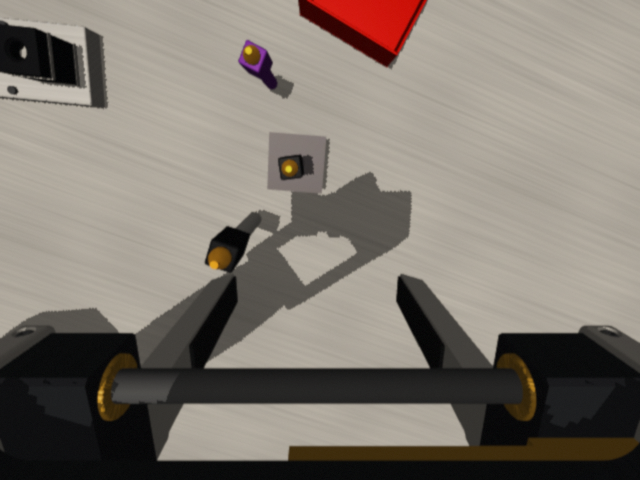

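The wrist picture shows the lance in its stand at (290,167), with the larger black one at (225,245) and the purple one at (255,58). The measured sizes match the given ones. I'll align above the lance first.

```bash
python3 -m inch '[[-1,[4,-1.8,3],-4],[-1,[5.3,-2.4,6],-7.5],[-1,[5.3,-2.4,8],-7.5],[-1,[5.3,-2.4,8],-7.5],[-1,[5.3,-2.4,8],-7.5]]';  python3 - <<'E'
from h import *
st=sensors.read_state();p,R=st["tool_pos"],st["tcp_rot"]
print(p,np.degrees(np.arctan2(R[1,0],R[0,0])))
print((R.T@(np.array([.5484,-.1975,.1135])-p)*100).round(2))
E
```

```text
clock: 2.35
tool_pos: [0.5385, -0.2073, 0.2253]
tcp_rot: [[0.881, 0.472, -0.001], [0.472, -0.881, -0.0], [-0.001, -0.0, -1.0]]
wrist_force: [0.5, -0.2, 1.4]
gripper_width: 0.0939
gripper_force: 0.0
[ 0.53854997 -0.20732256  0.22531261] 28.187790210097315
[ 1.34 -0.4  11.18]
```

```bash
python3 -m inch '[[-1,[1.35,-0.4,0],0],[-1,[1.35,-0.4,4],0],[-1,[1.35,-0.4,8],0],[-1,[1.35,-0.4,11.2],0],[-1,[1.35,-0.4,11.2],0]]';  python3 - <<'E'
from h import *
st=sensors.read_state();p,R=st["tool_pos"],st["tcp_rot"]
print((R.T@(np.array([.5484,-.1975,.1135])-p)*100).round(2))
E
```

```text
clock: 2.85
tool_pos: [0.5466, -0.1947, 0.1095]
tcp_rot: [[0.881, 0.473, -0.007], [0.473, -0.881, 0.004], [-0.004, -0.007, -1.0]]
wrist_force: [-1.2, -0.0, -0.8]
gripper_width: 0.0938
gripper_force: 0.0
[ 0.03  0.33 -0.4 ]
```

```bash
python3 -m inch '[[-1,[0,0,0],0],[-1,[0,0,0],0],[-1,[0,0,0],0]]';  python3 - <<'E'
from h import *
st=sensors.read_state();p,R=st["tool_pos"],st["tcp_rot"]
print((R.T@(np.array([.5484,-.1975,.1135])-p)*100).round(2))
E
```

```text
clock: 3.15
tool_pos: [0.5513, -0.1973, 0.1162]
tcp_rot: [[0.881, 0.474, 0.005], [0.474, -0.881, -0.003], [0.003, 0.005, -1.0]]
wrist_force: [-0.3, -0.2, -0.4]
gripper_width: 0.094
gripper_force: 0.0
[-0.26 -0.12  0.27]
```

```bash
python3 -m inch '[[-1,[0,0,0],0],[-1,[0,0,0],0],[-1,[0,0,0],0],[-1,[0,0,0],0],[-1,[0,0,0],0]]';  python3 - <<'E'
from h import *
for i in range(3):
    st=sensors.read_state();p,R=st["tool_pos"],st["tcp_rot"]
    print((R.T@(np.array([.5484,-.1975,.1135])-p)*100).round(2));vision.snapshot("wrist")
E
```

```text
clock: 3.65
tool_pos: [0.5491, -0.1962, 0.113]
tcp_rot: [[0.881, 0.474, -0.0], [0.474, -0.881, 0.0], [-0.0, -0.0, -1.0]]
wrist_force: [-0.4, 0.6, 1.1]
gripper_width: 0.0941
gripper_force: 0.0
[-0.12  0.08 -0.05]
[-0.12  0.08 -0.05]
[-0.12  0.08 -0.06]
```

```bash
python3 -m inch '[[1,[-0.1,0.1,0],0],[1,[-0.1,0.1,0],0],[1,[-0.1,0.1,0],0],[1,[-0.1,0.1,0],0],[1,[-0.1,0.1,0],0]]'; python3 -m inch '[[1,[0,0,0],0],[1,[0,0,0],0],[1,[0,0,0],0],[1,[0,0,0],0],[1,[0,0,0],0]]'
```

```text
clock: 4.3
tool_pos: [0.5488, -0.1976, 0.1131]
tcp_rot: [[0.881, 0.474, -0.0], [0.474, -0.881, 0.0], [0.0, -0.0, -1.0]]
wrist_force: [-0.1, -0.1, 0.9]
gripper_width: 0.0572
gripper_force: 0.0
clock: 4.8
tool_pos: [0.5486, -0.1973, 0.113]
tcp_rot: [[0.881, 0.474, -0.0], [0.474, -0.881, 0.001], [-0.0, -0.001, -1.0]]
wrist_force: [-0.8, 1.0, 1.0]
gripper_width: 0.0217
gripper_force: 30.0
```

```bash
python3 -m inch '[[1,[0,0,-1],0],[1,[0,0,-3],0],[1,[0,0,-6],0],[1,[0,0,-9.5],0],[1,[0,0,-13],0]]'; python3 -m inch '[[1,[0.5,-1,-1.5],0],[1,[2,-3.5,-2],0],[1,[4,-7,-2],0],[1,[6,-11,-2],0],[1,[8,-15,-2],0]]'; python3 -m inch '[[1,[1.5,-3,0],0],[1,[2.4,-4.7,0],0],[1,[2.9,-5.6,0],0],[1,[3,-6,0],0],[1,[3,-6,0],0]]';python3 -m inch '[[1,[0,0,0],0],[1,[0,0,0],0],[1,[0,0,0],0],[1,[0,0,0],0],[1,[0,0,0],0]]'; python3 - <<'E'
from h import *
st=sensors.read_state();print(st["tool_pos"],st["wrist_force"])
s=vision.snapshot("wrist");cv2.imwrite("pics/w1.png",s["pixels"])
W=world(s,st);np.savez("w1.npz",W=W,px=s["pixels"]);w=W.reshape(-1,3)
for n,x,y,r,z0,z1 in(("port",.5535,.118,.04,.088,.096),("bar",.537,.176,.13,.026,.034),("valve",.52,.236,.06,.052,.058),("knob",.486,.226,.03,.11,.15)):
    P=w[(np.hypot(w[:,0]-x,w[:,1]-y)<r)&(w[:,2]>z0)&(w[:,2]<z1)]
    if len(P)>5: print(n,len(P),P.mean(0).round(4),P.max(0).round(3),cv2.minAreaRect((P[:,:2]*1000).astype(np.float32)))
E
```

```text
clock: 5.3
tool_pos: [0.5484, -0.1975, 0.2446]
tcp_rot: [[0.881, 0.474, -0.001], [0.474, -0.881, 0.0], [-0.0, -0.0, -1.0]]
wrist_force: [0.2, -0.0, -0.7]
gripper_width: 0.022
gripper_force: 30.0
clock: 5.8
tool_pos: [0.5471, -0.0255, 0.2623]
tcp_rot: [[0.881, 0.473, -0.001], [0.473, -0.881, 0.001], [-0.001, -0.001, -1.0]]
wrist_force: [0.5, 0.2, -1.4]
gripper_width: 0.0221
gripper_force: 30.0
clock: 6.3
tool_pos: [0.5458, 0.0395, 0.2627]
tcp_rot: [[0.88, 0.474, -0.001], [0.474, -0.88, -0.0], [-0.001, -0.0, -1.0]]
wrist_force: [-0.0, 0.5, 0.2]
gripper_width: 0.0219
gripper_force: 30.0
clock: 6.8
tool_pos: [0.5462, 0.0391, 0.2631]
tcp_rot: [[0.881, 0.473, 0.0], [0.473, -0.881, 0.0], [0.0, 0.0, -1.0]]
wrist_force: [0.4, -0.9, -1.0]
gripper_width: 0.0217
gripper_force: 30.0
[0.54616341 0.03909835 0.26307657] [ 0.4330937  -0.88583265 -1.03211583]
port 1733 [0.5532 0.1193 0.0912] [0.581 0.147 0.094] ((552.7742919921875, 119.17761993408203), (46.08066940307617, 46.309288024902344), 15.905435562133789)
bar 5927 [0.5449 0.1686 0.0294] [0.605 0.28  0.034] ((536.2117919921875, 176.59483337402344), (90.19298553466797, 189.77943420410156), 15.95165729522705)
valve 1947 [0.5235 0.2339 0.0543] [0.559 0.268 0.058] ((523.5923461914062, 221.90982055664062), (69.71540069580078, 79.02964782714844), 16.06552505493164)
knob 719 [0.4953 0.2255 0.133 ] [0.505 0.24  0.14 ] ((492.91259765625, 227.6107940673828), (24.58022689819336, 24.202594757080078), 77.72957611083984)
```

View pics/w1.png

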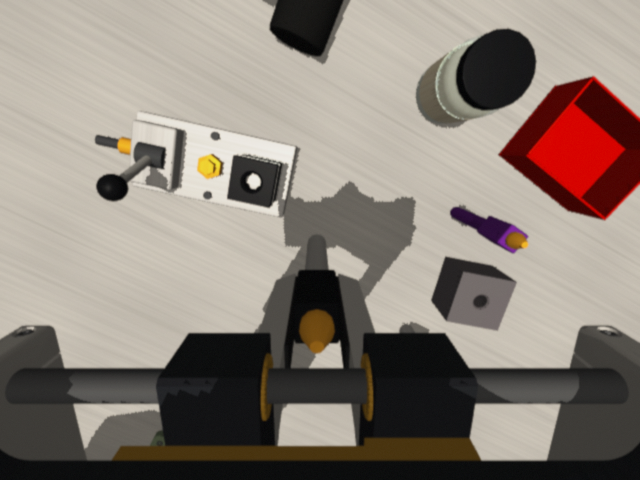

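The wrist picture shows the port bore at (253,182), the knob at (112,187) leaning to the shut side, and the lance held with its foot at (317,240). Everything else is undisturbed. I'll move over the bore.

```bash
python3 -m inch '[[1,[1,-1.5,0],0],[1,[2.5,-4,0],0],[1,[3.8,-6,1.5],0],[1,[4.3,-6.7,3.5],0],[1,[4.35,-6.75,5],0]]'; python3 -m inch '[[1,[0,0,0.5],0],[1,[0,0,0.7],0],[1,[0,0,0.7],0],[1,[0,0,0.7],0],[1,[0,0,0.7],0]]'; python3 - <<'E'
from h import *
st=sensors.read_state();p,R=st["tool_pos"],st["tcp_rot"];print(p,st["wrist_force"])
print("to port", (R.T@(np.array([.5527,.1190,.2])-p)*100).round(2))
s=vision.snapshot("wrist");T=np.array(s["tool_from_camera"])
W=world(s,st);P=(W-p)@R
for z in(.02,.03,.04,.05,.06,.07,.08,.09):
    m=(abs(P[...,2]-z)<.003)&(np.hypot(P[...,0],P[...,1])<.025);q=P[m]
    if len(q)>5: print(z,len(q),"xmax",np.percentile(q[:,0],97).round(4),"y",q[:,1].min().round(4),q[:,1].max().round(4))
for c in("scene","side"):
    s=vision.snapshot(c);w=world(s).reshape(-1,3);print(c)
    Q=[]
    for n,z0,z1 in(("tube",.115,.18),("port",.087,.096)):
        m=(np.hypot(w[:,0]-.5527,w[:,1]-.119)<(.02 if n=="tube" else .04))&(w[:,2]>z0)&(w[:,2]<z1)
        print(n,m.sum(),w[m].mean(0).round(4),cv2.minAreaRect((w[m][:,:2]*1000).astype(np.float32)))
    cv2.imwrite(f"pics/{c}1.png",s["pixels"])
E
```

```text
clock: 7.35
tool_pos: [0.552, 0.1207, 0.2119]
tcp_rot: [[0.88, 0.476, -0.001], [0.476, -0.88, 0.0], [-0.001, -0.0, -1.0]]
wrist_force: [-0.7, 0.0, -0.8]
gripper_width: 0.0217
gripper_force: 30.0
clock: 7.85
tool_pos: [0.5531, 0.1192, 0.2071]
tcp_rot: [[0.881, 0.473, 0.002], [0.473, -0.881, 0.0], [0.002, 0.001, -1.0]]
wrist_force: [0.3, 0.4, -0.5]
gripper_width: 0.022
gripper_force: 30.0
[0.55308218 0.11915817 0.20709855] [ 0.34946727  0.41463667 -0.46086818]
to port [-0.04 -0.    0.71]
0.02 66 xmax 0.0078 y -0.0056 0.0079
0.03 66 xmax 0.0077 y -0.0066 0.0089
0.04 62 xmax 0.0078 y -0.007 0.0085
0.05 54 xmax 0.0076 y -0.0065 0.0089
0.06 44 xmax 0.0076 y -0.0069 0.009
0.07 35 xmax 0.0075 y -0.0063 0.0087
0.08 34 xmax 0.0078 y -0.0067 0.0089
0.09 34 xmax 0.0076 y -0.007 0.0084
scene
tube 305 [0.5573 0.1139 0.1479] ((556.6583862304688, 114.80016326904297), (15.852371215820312, 10.84952163696289), 33.86166763305664)
port 370 [0.5552 0.1166 0.0916] ((553.8624267578125, 118.78250122070312), (46.946537017822266, 49.35505294799805), 16.94860076904297)
side
tube 379 [0.5496 0.1242 0.149 ] ((550.232177734375, 123.23625183105469), (15.86146354675293, 9.63393783569336), 35.726993560791016)
port 739 [0.5503 0.1235 0.0905] ((552.3540649414062, 121.08656311035156), (46.62956619262695, 47.77285385131836), 16.046878814697266)
```

```bash
python3 -m inch '[[1,[0,-0.1,0],0],[1,[0,-0.1,0.4],0],[1,[0,-0.1,0.8],0],[1,[0,-0.1,1.1],0],[1,[0,-0.1,1.3],0]]'; python3 -m inch '[[1,[0,0,0.2],0],[1,[0,0,0.4],0],[1,[0,0,0.6],0],[1,[0,0,0.7],0],[1,[0,0,0.7],0]]';python3 -m inch '[[1,[0,0,0.2],0],[1,[0,0,0.4],0],[1,[0,0,0.6],0],[1,[0,0,0.7],0],[1,[0,0,0.7],0]]'
```

```text
clock: 8.5
tool_pos: [0.5516, 0.1204, 0.1923]
tcp_rot: [[0.881, 0.474, -0.001], [0.474, -0.881, -0.0], [-0.001, -0.0, -1.0]]
wrist_force: [-0.5, -0.5, -1.4]
gripper_width: 0.0214
gripper_force: 30.0
clock: 9.0
tool_pos: [0.5519, 0.1204, 0.1859]
tcp_rot: [[0.881, 0.474, -0.0], [0.474, -0.881, -0.0], [-0.0, -0.0, -1.0]]
wrist_force: [-0.2, 0.1, -1.0]
gripper_width: 0.0217
gripper_force: 30.0
clock: 9.5
tool_pos: [0.5517, 0.1204, 0.1787]
tcp_rot: [[0.881, 0.474, -0.001], [0.474, -0.881, -0.0], [-0.001, -0.0, -1.0]]
wrist_force: [-0.4, -0.6, -1.9]
gripper_width: 0.0222
gripper_force: 30.0
```

```bash
python3 -m inch '[[1,[0,0,0.2],0],[1,[0,0,0.4],0],[1,[0,0,0.6],0],[1,[0,0,0.8],0],[1,[0,0,0.8],0]]';python3 -m inch '[[1,[0,0,0.1],0],[1,[0,0,0.2],0],[1,[0,0,0.3],0],[1,[0,0,0.4],0]]';python3 -m inch '[[1,[0,0,0.1],0],[1,[0,0,0.2],0],[1,[0,0,0.3],0],[1,[0,0,0.4],0]]'
```

```text
clock: 10.0
tool_pos: [0.5524, 0.1202, 0.1715]
tcp_rot: [[0.881, 0.474, 0.001], [0.474, -0.881, -0.0], [0.001, 0.001, -1.0]]
wrist_force: [0.9, 0.0, 1.6]
gripper_width: 0.0217
gripper_force: 30.0
clock: 10.4
tool_pos: [0.553, 0.1204, 0.1695]
tcp_rot: [[0.881, 0.474, 0.003], [0.474, -0.881, -0.0], [0.002, 0.001, -1.0]]
wrist_force: [-1.0, -0.4, 9.3]
gripper_width: 0.022
gripper_force: 30.0
clock: 10.8
tool_pos: [0.5525, 0.1203, 0.1639]
tcp_rot: [[0.881, 0.474, 0.002], [0.474, -0.881, -0.0], [0.001, 0.001, -1.0]]
wrist_force: [-1.1, -1.0, 4.1]
gripper_width: 0.0218
gripper_force: 30.0
```

```bash
for i in 1; do python3 -m inch '[[1,[0,0,0.1],0],[1,[0,0,0.2],0],[1,[0,0,0.3],0],[1,[0,0,0.4],0]]';done; python3 -m inch '[[1,[0,0,0.1],0],[1,[0,0,0.2],0],[1,[0,0,0.3],0]]'
```

```text
clock: 11.2
tool_pos: [0.5523, 0.1204, 0.1591]
tcp_rot: [[0.881, 0.474, 0.001], [0.474, -0.881, 0.0], [0.001, 0.0, -1.0]]
wrist_force: [-0.0, -0.7, 5.5]
gripper_width: 0.0218
gripper_force: 30.0
clock: 11.5
tool_pos: [0.5522, 0.1204, 0.156]
tcp_rot: [[0.881, 0.474, 0.001], [0.474, -0.881, -0.0], [0.001, 0.0, -1.0]]
wrist_force: [1.7, -1.2, 3.2]
gripper_width: 0.022
gripper_force: 30.0
```

```bash
python3 -m inch '[[1,[0,0,0.1],0],[1,[0,0,0.2],0],[1,[0,0,0.3],0]]'
```

```text
clock: 11.8
tool_pos: [0.5523, 0.1204, 0.1533]
tcp_rot: [[0.881, 0.474, 0.001], [0.474, -0.881, 0.0], [0.001, 0.0, -1.0]]
wrist_force: [-0.1, -0.8, 5.8]
gripper_width: 0.0217
gripper_force: 30.0
```

```bash
python3 -m inch '[[1,[0,0,0.1],0],[1,[0,0,0.2],0],[1,[0,0,0.25],0]]'
```

```text
clock: 12.1
tool_pos: [0.5522, 0.1204, 0.1507]
tcp_rot: [[0.881, 0.474, 0.001], [0.474, -0.881, 0.0], [0.001, 0.0, -1.0]]
wrist_force: [0.8, -0.2, 6.4]
gripper_width: 0.0221
gripper_force: 30.0
```

```bash
python3 -m inch '[[1,[0,0,0.1],0],[1,[0,0,0.2],0],[1,[0,0,0.25],0]]'
```

```text
clock: 12.4
tool_pos: [0.5522, 0.1204, 0.148]
tcp_rot: [[0.881, 0.474, 0.001], [0.474, -0.881, 0.0], [0.0, 0.0, -1.0]]
wrist_force: [0.8, -0.5, 5.2]
gripper_width: 0.0216
gripper_force: 30.0
```

```bash
python3 -m inch '[[1,[0,0,0.1],0],[1,[0,0,0.2],0],[1,[0,0,0.25],0]]'
```

```text
clock: 12.7
tool_pos: [0.5521, 0.1204, 0.1456]
tcp_rot: [[0.881, 0.474, 0.0], [0.474, -0.881, 0.0], [0.0, 0.0, -1.0]]
wrist_force: [1.3, -0.9, 6.3]
gripper_width: 0.0217
gripper_force: 30.0
```

```bash
python3 -m inch '[[1,[0,0,0.1],0],[1,[0,0,0.2],0],[1,[0,0,0.25],0]]'
```

```text
clock: 13.0
tool_pos: [0.5521, 0.1204, 0.1433]
tcp_rot: [[0.881, 0.474, 0.0], [0.474, -0.881, 0.0], [0.0, 0.0, -1.0]]
wrist_force: [0.8, -1.2, 6.8]
gripper_width: 0.0218
gripper_force: 30.0
```

```bash
python3 -m inch '[[1,[0,0,0.1],0],[1,[0,0,0.2],0],[1,[0,0,0.2],0]]'
```

```text
clock: 13.3
tool_pos: [0.552, 0.1204, 0.1407]
tcp_rot: [[0.881, 0.474, 0.0], [0.474, -0.881, 0.0], [0.0, -0.0, -1.0]]
wrist_force: [2.4, -0.3, 3.5]
gripper_width: 0.0218
gripper_force: 30.0
```

```bash
python3 -m inch '[[1,[0,0,0.1],0],[1,[0,0,0.2],0],[1,[0,0,0.2],0]]'
```

```text
clock: 13.6
tool_pos: [0.5521, 0.1204, 0.1389]
tcp_rot: [[0.881, 0.474, 0.0], [0.474, -0.881, 0.0], [0.0, 0.0, -1.0]]
wrist_force: [2.1, -1.1, 3.2]
gripper_width: 0.0218
gripper_force: 30.0
```

```bash
python3 -m inch '[[1,[0,0,0.1],0],[1,[0,0,0.2],0],[1,[0,0,0.2],0]]'
```

```text
clock: 13.9
tool_pos: [0.5522, 0.1204, 0.1387]
tcp_rot: [[0.881, 0.474, 0.001], [0.474, -0.881, -0.0], [0.0, 0.0, -1.0]]
wrist_force: [-1.4, -1.1, 11.2]
gripper_width: 0.0219
gripper_force: 30.0
```

```bash
python3 -m inch '[[1,[0,0,0.1],0],[1,[0,0,0.2],0],[1,[0,0,0.2],0]]'
```

```text
clock: 14.2
tool_pos: [0.5524, 0.1205, 0.1386]
tcp_rot: [[0.88, 0.474, 0.001], [0.474, -0.88, 0.0], [0.001, 0.0, -1.0]]
wrist_force: [-3.4, -1.3, 18.8]
gripper_width: 0.0218
gripper_force: 30.0
```

Bottomed: the force now rises while the position stays put. Hold and check that it lasts.

```bash
python3 -m inch '[[1,[0,0,0.05],0],[1,[0,0,0.05],0],[1,[0,0,0.05],0],[1,[0,0,0.05],0],[1,[0,0,0.05],0]]'
```

```text
clock: 14.7
tool_pos: [0.5524, 0.1206, 0.1386]
tcp_rot: [[0.88, 0.474, 0.001], [0.474, -0.88, 0.0], [0.001, 0.0, -1.0]]
wrist_force: [-4.7, -0.0, 21.2]
gripper_width: 0.0218
gripper_force: 30.0
```

Firmly home at 21 N, steady. Now I relieve the load and let go.

```bash
python3 -m inch '[[1,[0,0,-0.2],0],[1,[0,0,-0.38],0],[-0.2,[0,0,-0.38],0],[-0.2,[0,0,-0.38],0],[-0.2,[0,0,-0.38],0]]'; python3 -m inch '[[-0.2,[0,0,0],0],[-0.2,[0,0,0],0],[-0.2,[0,0,0],0]]'
```

```text
clock: 15.2
tool_pos: [0.5505, 0.1204, 0.1369]
tcp_rot: [[0.881, 0.474, -0.004], [0.474, -0.881, -0.0], [-0.003, -0.002, -1.0]]
wrist_force: [-0.1, -0.5, 0.3]
gripper_width: 0.0427
gripper_force: 0.0
clock: 15.5
tool_pos: [0.5518, 0.1204, 0.1382]
tcp_rot: [[0.881, 0.474, -0.001], [0.474, -0.881, 0.0], [-0.0, -0.0, -1.0]]
wrist_force: [0.0, -1.0, -0.4]
gripper_width: 0.0562
gripper_force: 0.0
```

```bash
python3 -m inch '[[-0.2,[0,0,-1],0],[-0.2,[0,0,-3],0],[-0.2,[0,0,-6],0],[-0.2,[0,0,-9],0],[-0.2,[0,0,-10],0]]'; python3 -m inch '[[1,[-1,-2,0],3],[1,[-2.5,-5.5,0],8],[1,[-4,-9.5,0],12.2],[1,[-5.2,-12.5,0],12.2],[1,[-5.7,-13.55,0],12.2]]';python3 -m inch '[[1,[0,0,0],0],[1,[0,0,0],0],[1,[0,0,0],0],[1,[0,0,0],0]]'; python3 - <<'E'
from h import *
st=sensors.read_state();p,R=st["tool_pos"],st["tcp_rot"];print(p)
s=vision.snapshot("wrist");cv2.imwrite("pics/w2.png",s["pixels"]);W=world(s,st);w=W.reshape(-1,3)
P=w[(np.hypot(w[:,0]-.486,w[:,1]-.226)<.03)&(w[:,2]>.11)&(w[:,2]<.15)];print("knob",len(P),P.mean(0))
P=w[(np.hypot(w[:,0]-.5527,w[:,1]-.119)<.03)&(w[:,2]>.13)];print("lance",len(P),len(P) and(P.mean(0),P.max(0)))
for t in((.4374,.2127,.105),(.5374,.2414,.105)): print((R.T@(np.array(t)-p)*100).round(2))
E
```

```text
clock: 16.0
tool_pos: [0.5543, 0.1206, 0.2432]
tcp_rot: [[0.881, 0.474, 0.008], [0.474, -0.881, 0.001], [0.007, 0.003, -1.0]]
wrist_force: [0.3, -1.0, 0.8]
gripper_width: 0.0561
gripper_force: 0.0
clock: 16.5
tool_pos: [0.4351, 0.2141, 0.2379]
tcp_rot: [[0.96, 0.28, -0.001], [0.28, -0.96, 0.0], [-0.001, -0.001, -1.0]]
wrist_force: [-0.5, -0.3, -0.6]
gripper_width: 0.0194
gripper_force: 0.0
clock: 16.9
tool_pos: [0.4385, 0.2119, 0.2382]
tcp_rot: [[0.961, 0.276, -0.0], [0.276, -0.961, -0.0], [-0.0, 0.0, -1.0]]
wrist_force: [0.4, 0.1, 0.3]
gripper_width: 0.0004
gripper_force: 0.0
[0.43846873 0.21191442 0.23822449]
knob 715 [0.49306586 0.22899108 0.13509373]
lance 1824 (array([0.55088802, 0.12531039, 0.17523094]), array([0.56687171, 0.13414169, 0.19953669]))
[-0.08 -0.11 13.32]
[10.32 -0.11 13.32]
```

View pics/w2.png

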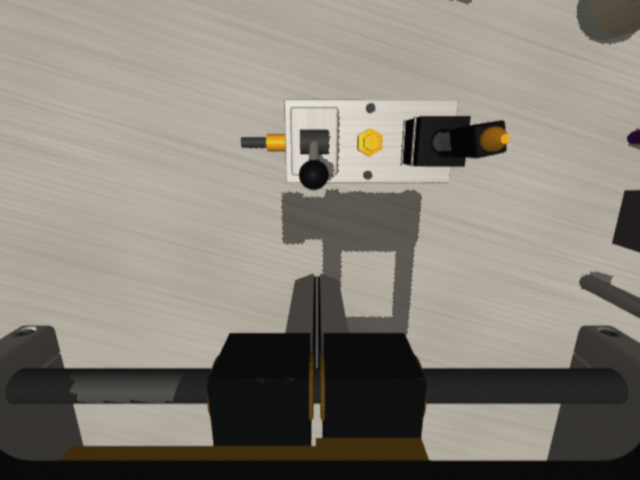

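The wrist picture shows the lance standing in the port with its nozzle at (490,138). The knob at (313,174) is in line with the shut fingers at (318,290). Next: descend and sweep the lever over.

```bash
python3 -m inch '[[1,[0,-0.1,2],0],[1,[0,-0.1,6],0],[1,[0,-0.1,10],0],[1,[0,-0.1,12.5],0],[1,[0,-0.1,13.3],0]]'; python3 -m inch '[[1,[0,0,0],0],[1,[0,0,0],0],[1,[0.5,0,0],0],[1,[1.2,0,0],0],[1,[2,0,0],0]]';python3 -m inch '[[1,[1,0,0],0],[1,[2,0,0],0],[1,[3,0,0],0],[1,[4,0,0],0],[1,[5,0,0],0]]';python3 -m inch '[[1,[1,0,0],0],[1,[2,0,0],0],[1,[2.8,0,0],0],[1,[3.2,0,0],0],[1,[3.3,0,0],0]]'
```

```text
clock: 17.45
tool_pos: [0.435, 0.2124, 0.102]
tcp_rot: [[0.961, 0.276, -0.006], [0.276, -0.961, -0.002], [-0.007, 0.0, -1.0]]
wrist_force: [0.0, -1.3, 0.1]
gripper_width: 0.0008
gripper_force: 0.0
clock: 17.95
tool_pos: [0.458, 0.2197, 0.1066]
tcp_rot: [[0.961, 0.277, 0.002], [0.277, -0.961, 0.001], [0.003, 0.0, -1.0]]
wrist_force: [-0.0, -0.0, 0.1]
gripper_width: 0.0007
gripper_force: 0.0
clock: 18.45
tool_pos: [0.5053, 0.2333, 0.1052]
tcp_rot: [[0.961, 0.277, -0.0], [0.277, -0.961, -0.0], [-0.0, 0.0, -1.0]]
wrist_force: [-1.4, -0.9, 0.7]
gripper_width: 0.0005
gripper_force: 0.5
clock: 18.95
tool_pos: [0.5347, 0.2418, 0.1048]
tcp_rot: [[0.961, 0.277, -0.005], [0.277, -0.961, -0.001], [-0.005, 0.0, -1.0]]
wrist_force: [-6.0, -2.5, 2.1]
gripper_width: 0.0001
gripper_force: 3.0
```

```bash
python3 -m inch '[[1,[0,0,0],0],[1,[0,0,0],0],[1,[-1,0,0],0],[1,[-3,0,0],0],[1,[-5,0,0],0]]'; python3 -m inch '[[1,[-2,0,-1],0],[1,[-4,0,-4],0],[1,[-5,0,-8],0],[1,[-5,0,-11],0],[1,[-5,0,-12],0]]';python3 -m inch '[[1,[0,0,0],0],[1,[0,0,0],0],[1,[0,0,0],0],[1,[0,0,0],0]]'; python3 - <<'E'
from h import *
st=sensors.read_state();p,R=st["tool_pos"],st["tcp_rot"];print(p)
s=vision.snapshot("wrist");cv2.imwrite("pics/w3.png",s["pixels"]);W=world(s,st);w=W.reshape(-1,3)
d=w-np.array([.5191,.2362,0]);X=d[:,0]*.961+d[:,1]*.276;Y=-d[:,0]*.276+d[:,1]*.961
m=(abs(X)<.06)&(abs(Y)<.02)&(w[:,2]>.112)&(w[:,2]<.15);print("knob X",m.sum(),X[m].min(),X[m].max(),w[m][:,2].max())
P=w[(np.hypot(w[:,0]-.5527,w[:,1]-.119)<.03)&(w[:,2]>.182)];print("nozzle",len(P),P.mean(0),P.max(0))
E
```

```text
clock: 19.45
tool_pos: [0.4887, 0.2284, 0.1059]
tcp_rot: [[0.961, 0.277, 0.003], [0.277, -0.961, 0.001], [0.004, 0.0, -1.0]]
wrist_force: [0.7, -0.5, 0.4]
gripper_width: 0.0007
gripper_force: 0.0
clock: 19.95
tool_pos: [0.4428, 0.2153, 0.23]
tcp_rot: [[0.961, 0.277, 0.01], [0.277, -0.961, 0.003], [0.011, 0.0, -1.0]]
wrist_force: [0.6, -0.1, 1.0]
gripper_width: 0.0003
gripper_force: 0.0
clock: 20.35
tool_pos: [0.4392, 0.2142, 0.2233]
tcp_rot: [[0.961, 0.277, -0.004], [0.277, -0.961, -0.001], [-0.004, -0.0, -1.0]]
wrist_force: [-0.2, 0.1, -0.5]
gripper_width: 0.0003
gripper_force: 0.0
[0.43918787 0.21417126 0.22334154]
knob X 952 0.025782648593265324 0.050958689091830406 0.13607987628555457
nozzle 647 [0.55217901 0.12279392 0.19137005] [0.56492615 0.1312886  0.20004058]
```

View pics/w3.png

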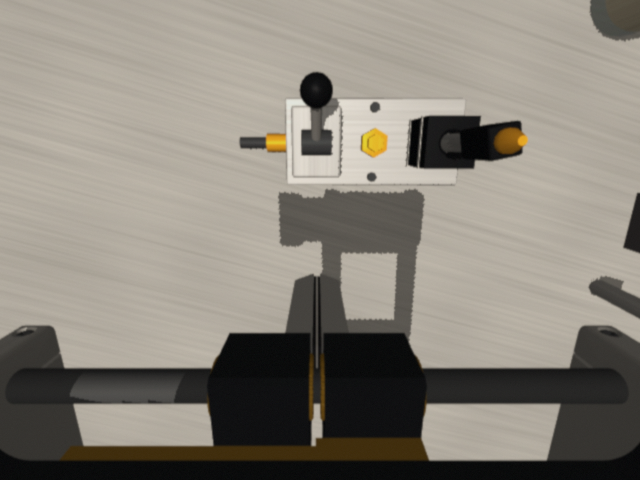

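The knob at (316,90) is now fully over on the +x side, 38 mm from the pivot, which is the end stop. The lance is still home and upright at (505,140), and the arm is clear.

```bash
python3 -c "
from rig import ticket
print(ticket.finish_job())"
```

```text
the job is handed in; nothing more can be done
None
```

The job is handed in at about 20 s: the lance was pressed home at a steady 21 N and let go, it stands in the port, and the valve lever is fully over to the on side; the arm never touched the jar, mallet or bin, and no verdict came back.

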